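Restart the paper folder after a jam

TASK

The jam in the paper folder has been cleared and its hood is still up. Push the hood down until it is fully shut, then press the long clear key on the control panel right in, then press the round start button right in. Only push with the fingertips: do not raise the hood any further, pick nothing up, and leave the other keys and the loose things around the machine alone.

Things in the scene. Friction and masses are not known exactly. Their poses are not given: they have to be found in the camera images.
- folder: the cream paper folding machine, fixed on the table, front towards the robot; origin under the middle of its 465 x 400 mm footprint, z up, x from front to back, y to its left (seen from the front). Front face at x = -215 mm. Behind the control panel a flat ledge, 240 mm high, runs over x = -110 to -59 mm; behind that lies the hood, between feed table (left) and fold plate (right).
- panel_mid (a point): centre of the control panel's surface, 229 mm above the table; the panel is 400 mm wide, 105 mm deep, and slopes 0.22 rad, front edge lower (217 mm), back edge 240 mm high. Across its middle, left to right: a display, two small square keys, the long clear key, the large square stop key, the round start button.
- feed_sheets (a point): front right-hand top corner of the stack of sheets (fixed, 210 x 255 mm) on the feed table to the left of the hood, 191 mm above the table; the dark side guides beside the stack are 210 mm high.
- fold_plate_foot (a point): front lower corner of the fixed fold plate, at the right-hand edge of the hood, 190 mm above the table; from here the plate, 236 to 250 mm wide along machine x, rises to the right (machine -y) at 0.58 rad for 360 mm, to a height of about 390 mm.
- hood (a joint): angle of the hood, rad: 0 = fully shut, growing as it is raised; 0.45 to 0.75 at the start. A grey cover, 258 mm (along machine x) by 130 mm, over the feed rollers, hinged along its right-hand edge, so that its left-hand edge with the dark lift lip stands up. The hinge is stiff: the hood stays at any angle and moves when pressed with about 2 to 5 N near its left-hand edge.
- hood_pad (a point): ribbed push area on the hood's upper face, 15 mm in from its free (left-hand) edge and 69 mm from the hood's front end; it moves with the hood. Its z axis is the outward normal of the hood's upper face. With the hood shut it lies 235 mm above the table.
- hood_hinge (a point): point on the hood's hinge axis level with the push area along the hinge, 205 mm above the table; the axis runs along the machine's x. In the hood's own cross-section the push area lies 115 mm from the axis along the hood (to the machine's left when shut) and 30 mm above it.
- key_clear_top (a point): centre of the outer face of the clear key, the long oblong key (34 mm along the row, 15 mm the other way); it moves with the key. Its z axis is the panel's outward normal, its y axis runs left along the row of keys.
- key_clear (a joint): how far the clear key is pressed, m. Like every key it stands 8 mm proud of the panel, moves along the panel's normal, starts to give at about 1.5 N and is fully in (5 mm) at about 5 N, then springs back out when let go; it counts as pressed beyond 3 mm.
- key_start_top (a point): centre of the outer face of the start button, the only round one (27 mm across), at the right-hand end of the row; it moves with the key. Its z axis is the panel's outward normal, its y axis runs left along the row of keys.
- key_start (a joint): how far the start button is pressed, m; counts as pressed beyond 3 mm.
- key_stop_top (a point): centre of the outer face of the stop key (25 mm square), between the clear key and the start button, 60 and 56 mm from them; it moves with the key. Its z axis is the panel's outward normal, its y axis runs left along the row of keys.
- key_stop (a joint): how far the stop key is pressed, m. To be left alone.
- key_plus_top (a point): centre of the outer face of the right-hand one of the two small square keys (13 mm), 54 mm left of the clear key; it moves with the key. Its z axis is the panel's outward normal, its y axis runs left along the row of keys.
- key_plus (a joint): how far that small key is pressed, m. To be left alone.
- key_minus_top (a point): centre of the outer face of the left-hand one of the two small square keys (13 mm), 46 mm left of the other; it moves with the key. Its z axis is the panel's outward normal, its y axis runs left along the row of keys.
- key_minus (a joint): how far that small key is pressed, m. To be left alone.
- paper_creaser: a flat dark wooden paper creaser (hand folding tool), 142 x 22 x 5 mm, lying on the flat ledge behind the panel; origin under the middle of its straight part, long axis y. Loose; to be left where it is.
- grip_tin: a small round aluminium tin of finger grip, 42 mm across, 22 mm high, standing on the ledge behind the panel; origin at its underside's centre. Loose; to be left where it is.
- stapler: a dark stapler, 150 x 36 x 60 mm, on the table in front of the machine; origin under its centre, long axis x. Loose; to be left where it is.
- tape_dispenser: a dark tape dispenser, 142 x 56 x 80 mm, on the table in front of the machine; origin under its centre, long axis x. Loose; to be left where it is.
- mug: a white mug, 80 mm across, 92 mm high, on the table; origin at its underside's centre. Loose; to be left where it is.
- feed_tyre: a spare black rubber feed tyre, a ring 60 mm across, 28 mm high, lying flat on the table; origin at its underside's centre. Loose; to be left where it is.

How it is judged:
By the outcome, as a careful person would: the job done as asked, in the order asked, and still so for the second after the job is handed in, with the robot touching nothing.
It also fails if it takes over 45 s, if anything falls off the work surface, if the arm or the gripper's body presses on something with over 40 N, if the wrist force passes 120 N, or if a joint passes its speed limit or range.

ROBOT

A 7-joint arm with a two-finger parallel gripper is mounted at the origin on the work surface. World frame = base frame: x ahead of the robot, y to its left, z up, the work surface at z = 0. Lengths are in m, angles in rad, forces in N, time in s.
With the tool pointing down it reaches from about 0.425 to 0.975 m from the base axis. Payload 16.7 kg.
Tool frame: the origin (TCP) lies where the fingers leave the gripper's body, on its centre line; the fingertips stand 73 mm ahead of it and the grasp point (between the pads) lies 54 mm ahead of it; z points along the fingers, y is the line along which they close (so a half turn about z gives the same grasp; the last joint's range is limited). The gripper opens to 85 mm and grips with 20 to 120 N. Pads are 22 mm wide; open, the fingers measure 114 mm over their backs; the gripper's body (76 mm by 85 mm) begins 54 mm behind the grasp point. The pads swing forward as they close: fully open they stand 13 mm farther back than shut.
Start: joints at [-0.149, 0.426, 0.074, 1.606, -0.034, 1.111, -0.067], TCP at [0.675, -0, 0.304] pointing down, gripper open.
Joint ranges: [-2.85, 2.85], [-0.5, 2.14], [-1.23, 1.37], [0.21, 2.46], [-1.02, 4.16], [0.16, 2.05], [-2.73, 2.73]. Speed limits (rad/s): [1.89, 1.89, 2.39, 2.39, 3.01, 3.01, 3.01].

INTERFACE

Orientations are given as a rotation vector (axis times angle).
In Python, from workcell import bot, eyes gives the robot as it stands.
- The arm moves only by the tool step_arm, never from a script. Its argument "rows" is one flat list of numbers, 7 for each row, row after row: the opening in per cent of the stroke, from 0 (shut) to 100 (fully open), then the shift along the tool's x, y, z in m, then the turn, a rotation vector about the tool's x, y, z in rad. In form: [gripper, x, y, z, wx, wy, wz, gripper, x, y, z, wx, wy, wz, ...]. A call has 1 to 10 rows; each row shifts and turns the commanded pose from where the row before left it, along the tool's axes as they then stand; what a row does not reach is not made up. A row lasts 1/10 s, in which the tool goes at most 50 mm and 8.59 degrees, less where a joint would pass 70% of its speed; a pose out of reach is approached as far as the arm can. A call is refused whole if a number of a shift passes 0.05 or a number of a turn 0.15, either way. A call with a gripper value outside its range is refused whole. The fingers move at their own pace and stop on an object; the grip force is fixed at half the most. Time passes only in rows, so rows that do not move let the fingers close. It gives the time, the measured TCP pose, the force, the opening and the grip force at its end, in the units of the state.
- bot.get_obs(): the state, without advancing time (a new reading comes with each control period).
- eyes.read_camera(name): name is "scene" or "side" or "wrist"; returns the picture (420x560x3 uint8, red, green, blue); there is no depth.
- eyes.camera_info(name): a dict with "fovy" (degrees; the focal length in pixels is half the picture's height over the tangent of half this angle, whatever the lens; pixels are square), "cx", "cy" (the principal point, pixels), "R" (3x3) and "t" (3): a world point X has camera coordinates R X + t; the wrist camera has in their place "tool_from_camera" (4x4, takes a point from camera to tool coordinates, whose origin is the TCP and whose axes are the flange's). Camera axes: x right, y down, z forward; pixel columns grow to the right and rows downward; lengths in m; the calibration is good to about 2 mm. A picture is of the moment at which its call begins: read the wrist's pose just before it. camera_info takes no time and is no camera call.
- bot.close_job(): hands the job in; it is judged then, once.
The state is a dict: "clock": time; "joints": joint angles; "joint_vel": joint speeds; "joint_torque": joint torques, N m; "position": TCP position; "eef_rot": TCP orientation; "ft_force": force on the tool from outside, world axes, zero at the start; "torque": the same for the moment, N m; "opening": finger opening in m; "grip_force": force on a finger pad.
Only numpy, scipy, OpenCV 4.12 (cv2) and the standard library are available. Lean on these libraries where they do the work, as an engineer would, in place of code of your own. Each camera call takes 0.05 s, during which the arm holds its last target. There are 200 camera calls.

## Working session

There is one attempt and no reset: what is moved stays moved. The work goes in short steps, Python scripts to look and compute and a tool call to move; the robot and the scene stay as the last step left them, time stands still between calls to the robot, and variables do not carry over. Pictures are saved under pics/ and viewed, at most 10 in all, crops included, and the job is handed in when it is done.

Besides the shell and the picture viewer there is one more tool, called after ">>>" as name(argument=value, ...) on one line, values as JSON. step_arm: Moves the arm, as the interface text tells. Its arguments: {"type":"object","properties":{"rows":{"type":"array"}},"required":["rows"]}

```bash
mkdir -p pics; cat > h.py <<'E'
import numpy as np, cv2
from scipy.spatial.transform import Rotation as R
from workcell import bot, eyes
def snap(n,f):
    im=eyes.read_camera(n); cv2.imwrite('pics/'+f,im[:,:,::-1]); return im
E
python3 - <<'E'
from h import *
a=snap('scene','s1.png');b=snap('side','d1.png');
o=bot.get_obs();print(o['clock'],o['position'],o['eef_rot'],o['opening'])
w=snap('wrist','w1.png')
for n in('scene','side','wrist'):print(n,eyes.camera_info(n))
E
```

```text
0.1 [ 6.74703460e-01 -5.84463782e-05  3.03275913e-01] [-2.22099422e+00 -2.22085534e+00  1.45100409e-03] 0.08547561537423501
scene {'fovy': 46.69342759932561, 'cx': 281.52028635362274, 'cy': 198.86855558068729, 'R': array([[ 0.8567104 ,  0.51568152,  0.01094831],
       [ 0.31011162, -0.49800033, -0.80983112],
       [-0.41216269,  0.69718594, -0.5865609 ]]), 't': array([-0.47143257, -0.05116802,  1.72348871])}
side {'fovy': 49.96936935154407, 'cx': 275.9823283970398, 'cy': 206.8162475122136, 'R': array([[ 0.8851715 , -0.46471638,  0.02258558],
       [-0.29259107, -0.59374449, -0.74957184],
       [ 0.36174837,  0.65689129, -0.66153756]]), 't': array([-0.45045169,  0.29026266,  0.9222059 ])}
wrist {'fovy': 67.07359789140774, 'cx': 281.11498252586586, 'cy': 210.7880189953798, 'tool_from_camera': array([[ 2.45240068e-04, -9.49279852e-01, -3.14432350e-01,
         8.09104872e-02],
       [ 9.99999722e-01,  1.13038452e-05,  7.45818575e-04,
         5.24962730e-04],
       [-7.04436252e-04, -3.14432445e-01,  9.49279591e-01,
        -7.08629935e-02],
       [ 0.00000000e+00,  0.00000000e+00,  0.00000000e+00,
         1.00000000e+00]])}
```

View pics/s1.png

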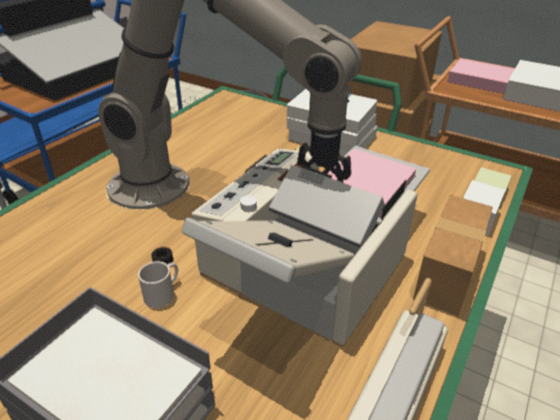

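View pics/d1.png

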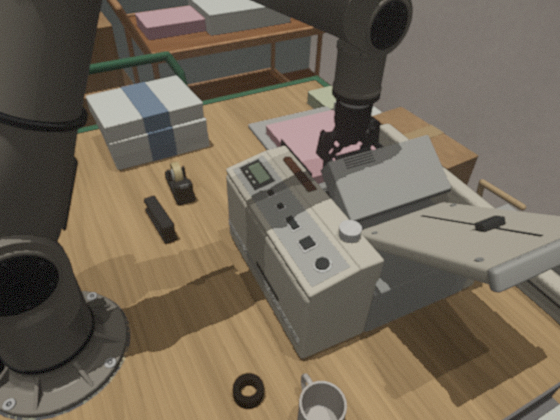

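View pics/w1.png

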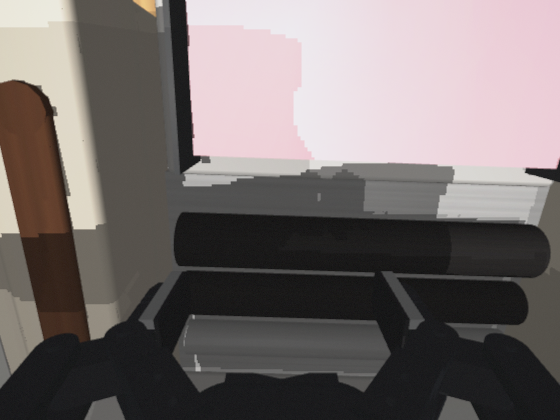

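The scene and side views show the panel (clear key near (292,222) side, start near (322,264) side). The hood is raised, with the gripper just left of its free edge. Next I'll enlarge both views.

```bash
python3 - <<'E'
import cv2
a=cv2.imread('pics/s1.png')[135:260,190:390];b=cv2.imread('pics/d1.png')[130:290,225:455]
cv2.imwrite('pics/s2.png',cv2.resize(a,None,fx=4,fy=4,interpolation=2))
cv2.imwrite('pics/d2.png',cv2.resize(b,None,fx=3.4,fy=3.4,interpolation=2))
E
```

```text
(no output)
```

View pics/s2.png

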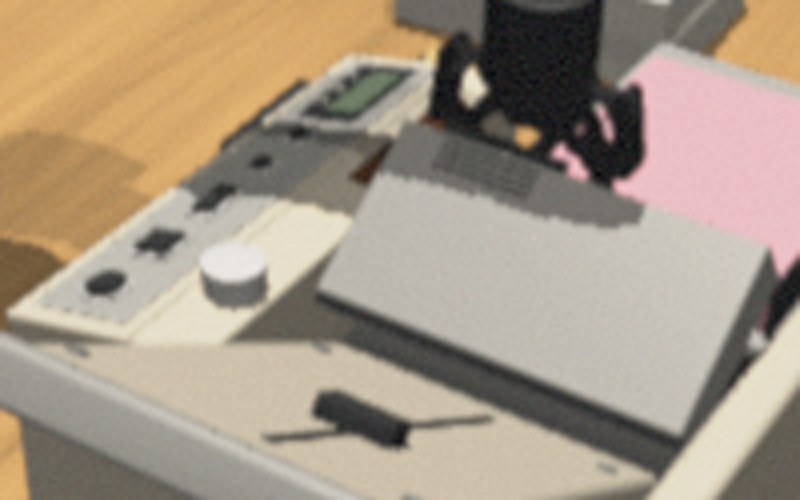

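View pics/d2.png

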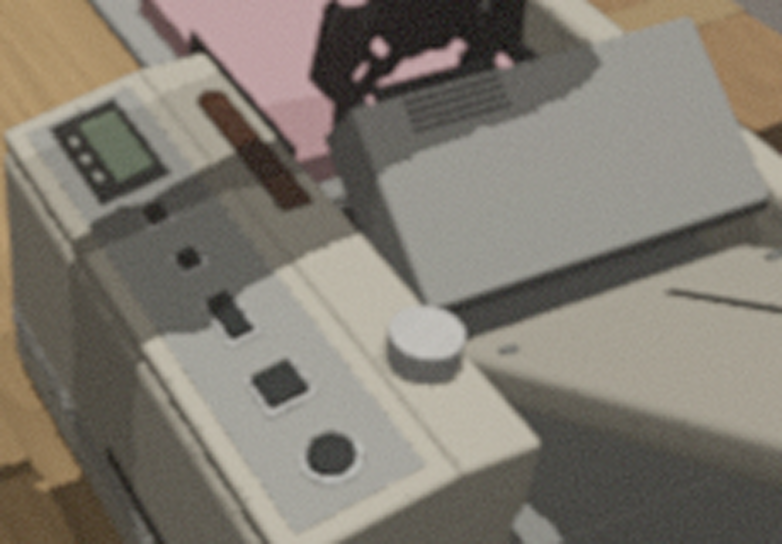

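Keys, ribs, hood corners and tin are visible in both crops; triangulating now.

```bash
cat >> h.py <<'E'
def ray(n,px,o=None):
    c=eyes.camera_info(n); f=210/np.tan(np.radians(c['fovy'])/2)
    d=np.array([(px[0]-c['cx'])/f,(px[1]-c['cy'])/f,1])
    if n=='wrist':
        M=np.eye(4);M[:3,:3]=R.from_rotvec(o['eef_rot']).as_matrix();M[:3,3]=o['position']
        M=M@c['tool_from_camera'];p=M[:3,3];d=M[:3,:3]@d
    else: p=-c['R'].T@c['t'];d=c['R'].T@d
    return p,d/np.linalg.norm(d)
def tri(*rays):
    A=[np.eye(3)-np.outer(d,d) for p,d in rays]
    X=np.linalg.solve(sum(A),sum(a@p for a,(p,d) in zip(A,rays)))
    return X,max(np.linalg.norm(a@(X-p)) for a,(p,d) in zip(A,rays))
E
python3 - <<'E'
from h import *
np.set_printoptions(precision=4,suppress=True)
P=dict(clear=(215,197,230,314),stop=(159,240,280,383),start=(105,283,329,454),plus=(262,161,189,258),minus=(299,132,155,213),
pad=(487,167,459,103),hfree=(402,124,355,112),hhinge=(320,293,430,305),hhback=(680,437,770,200),tin=(234,262,428,332))
X={}
for k,(a,b,c,d) in P.items():
    X[k],e=tri(ray('scene',(190+(a+.5)/4-.5,135+(b+.5)/4-.5)),ray('side',(225+(c+.5)/3.4-.5,130+(d+.5)/3.4-.5)))
    print(k,X[k],round(e,4))
K=np.array([X[k] for k in('minus','plus','clear','stop','start')])
s=np.array([100,54,0,-60,-116.])/1000
print(np.diff(K,axis=0),np.linalg.norm(np.diff(K,axis=0),axis=1))
A=np.c_[s,np.ones(5)];c,*_=np.linalg.lstsq(A,K,rcond=None);print(c,A@c-K)
print('yaw',np.arctan2(-c[0][0],c[0][1]))
E
```

```text
clear [ 0.4869 -0.0991  0.2351] 0.0008
stop [ 0.4844 -0.1595  0.2352] 0.001
start [ 0.4819 -0.2143  0.2338] 0.0011
plus [ 0.4891 -0.0451  0.2348] 0.0006
minus [0.4901 0.0012 0.2345] 0.0009
pad [ 0.6682 -0.0545  0.2977] 0.0008
hfree [ 0.6    -0.0434  0.3032] 0.0026
hhinge [ 0.5985 -0.1409  0.2277] 0.0033
hhback [ 0.852  -0.1535  0.2288] 0.0005
tin [ 0.5612 -0.1838  0.262 ] 0.001
[[-0.001  -0.0463  0.0003]
 [-0.0021 -0.0539  0.0003]
 [-0.0025 -0.0605  0.0001]
 [-0.0025 -0.0547 -0.0015]] [0.0463 0.054  0.0605 0.0548]
[[ 0.0385  0.9985  0.0022]
 [ 0.4867 -0.099   0.2347]] [[ 0.0004 -0.0003  0.0004]
 [-0.0003  0.0001  0.    ]
 [-0.0003  0.0001 -0.0004]
 [-0.0001  0.0006 -0.0007]
 [ 0.0003 -0.0005  0.0007]]
yaw -0.03854144899509413
```

Both views agree to about 1 mm: yaw is -0.04 and the hood is at about 0.64 rad. First I'll rise clear, shut the fingers and go above the push area.

>>> step_arm(rows=[100,0.01,0,-0.04,0,0,0,50,0,0,-0.04,0,0,0,0,0,0,-0.04,0,0,0,0,-0.035,-0.004,0,0,0,0,0,-0.035,-0.003,0,0,0,0,0,0,0,0,0,0,0,0,0,0,0,0,0,0])

```text
clock: 0.85
position: [0.6678, -0.0609, 0.4237]
eef_rot: [-2.223, -2.219, 0.001]
ft_force: [-0.5, 0.9, -0.8]
opening: 0.0003
grip_force: 0.0
```

```bash
python3 - <<'E'
from h import *
a=snap('side','d3.png')[60:260,270:470]; b=snap('scene','s3.png')[90:290,220:420]
cv2.imwrite('pics/c3.png',cv2.resize(np.hstack([a,b])[:,:,::-1],None,fx=2,fy=2))
o=bot.get_obs();print(o['clock'],o['position'],o['eef_rot'],o['opening'],o['ft_force'])
E
```

```text
0.95 [ 0.66801362 -0.05901134  0.4235744 ] [-2.21982171e+00 -2.22198559e+00  6.12731303e-05] -0.0001783311767753893 [-0.91827836  0.9428966  -0.80700396]
```

View pics/c3.png

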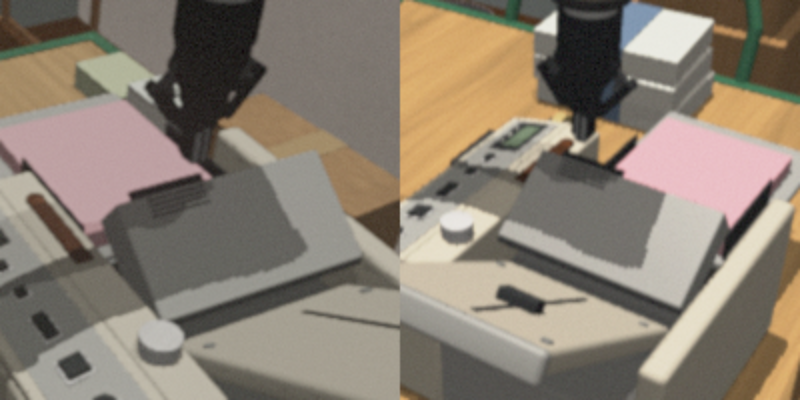

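The shut fingertips stand about 45 mm above the ribbed area, near its middle. Now I'll press along the hood's arc.

>>> step_arm(rows=[0,0,0,0.025,0,0,0,0,0,0,0.02,0,0,0,0,0.005,0,0.007,0,0,0,0,0.005,0,0.007,0,0,0,0,0.005,0,0.007,0,0,0])

```text
clock: 1.45
position: [0.6683, -0.0438, 0.3585]
eef_rot: [2.22, 2.222, 0.002]
ft_force: [-1.6, -0.3, 5.1]
opening: 0.0003
grip_force: 2.0
```

>>> step_arm(rows=[0,0.005,0,0.008,0,0,0,0,0.005,0,0.008,0,0,0])

```text
clock: 1.65
position: [0.6685, -0.0338, 0.3423]
eef_rot: [2.22, 2.222, 0.003]
ft_force: [2.2, 0.7, 5.0]
opening: 0.0001
grip_force: 1.9
```

>>> step_arm(rows=[0,0.004,0,0.008,0,0,0,0,0.004,0,0.008,0,0,0])

```text
clock: 1.85
position: [0.6682, -0.0263, 0.3256]
eef_rot: [2.221, 2.222, 0.001]
ft_force: [1.8, 1.1, 3.6]
opening: 0.0001
grip_force: 1.7
```

>>> step_arm(rows=[0,0.003,0,0.008,0,0,0,0,0.002,0,0.005,0,0,0,0,0,0,0,0,0,0])

```text
clock: 2.15
position: [0.6675, -0.0219, 0.3117]
eef_rot: [-2.22, -2.221, 0.002]
ft_force: [0.1, -0.3, -0.6]
opening: 0.0001
grip_force: 0.0
```

>>> step_arm(rows=[0,0.001,0,0.003,0,0,0,0,0,0,0.002,0,0,0])

```text
clock: 2.35
position: [0.6678, -0.0211, 0.3078]
eef_rot: [-2.222, -2.221, 0.0]
ft_force: [-1.8, 1.5, 3.8]
opening: 0.0001
grip_force: 1.7
```

>>> step_arm(rows=[0,0,0,0.002,0,0,0,0,0,0,0,0,0,0])

```text
clock: 2.55
position: [0.6679, -0.0211, 0.3076]
eef_rot: [2.222, 2.221, 0.002]
ft_force: [-9.8, 1.6, 19.4]
opening: -0.0001
grip_force: 9.9
```

>>> step_arm(rows=[0,0,0,0.002,0,0,0,0,0,0,0,0,0,0])

```text
clock: 2.75
position: [0.6679, -0.0211, 0.3074]
eef_rot: [2.221, 2.22, 0.003]
ft_force: [-18.1, 1.1, 39.6]
opening: 0.0002
grip_force: 19.5
```

The hood hit a firm stop with the tip at z = 0.235, so it is shut. Next I'll lift and go above the clear key.

>>> step_arm(rows=[0,0,0,-0.035,0,0,0,0,0,0,-0.035,0,0,0,0,-0.016,-0.04,0,0,0,0.038,0,-0.016,-0.04,0,0,0,0,0,-0.016,-0.04,0,0,0,0,0,-0.015,-0.04,0,0,0,0,0,-0.015,-0.044,0,0,0,0,0,0,0,0,-0.11,0,0,0,0,0,0,-0.11,0,0,0,0,0,0,0,0,0])

```text
clock: 3.75
position: [0.4601, -0.0932, 0.3742]
eef_rot: [2.142, 2.06, 0.231]
ft_force: [-0.2, 0.3, -0.3]
opening: 0.0002
grip_force: 0.0
```

```bash
cat > tgt.py <<'E'
from h import *
import sys
K=np.array([0.4867,-0.099,0.2355])+(-.116*np.array([.0385,.9993,0]) if sys.argv[1]=='start' else 0)
y=-.0385; n=np.array([-np.sin(.22)*np.cos(y),-np.sin(.22)*np.sin(y),np.cos(.22)])
o=bot.get_obs(); M=R.from_rotvec(o['eef_rot']).as_matrix()
print(o['clock'],o['position'],'tool-frame tip->key',(M.T@(K-(o['position']+.073*M[:,2]))).round(4),'tilt err',(M.T@-n).round(3), 'joints',o['joints'].round(2),o['ft_force'].round(1))
E
python3 tgt.py clear; python3 - <<'E'
from h import *
a=snap('side','d4.png')[100:300,220:420]; b=snap('scene','s4.png')[100:300,190:390]
cv2.imwrite('pics/c4.png',cv2.resize(np.hstack([a,b])[:,:,::-1],None,fx=2,fy=2))
E
```

```text
3.75 [ 0.46011042 -0.09320966  0.37423077] tool-frame tip->key [-0.0048 -0.0046  0.0682] tilt err [-0.    -0.003  1.   ] joints [-0.06 -0.09  0.11  2.08  0.01  0.93  0.02] [-0.2  0.3 -0.3]
```

View pics/c4.png

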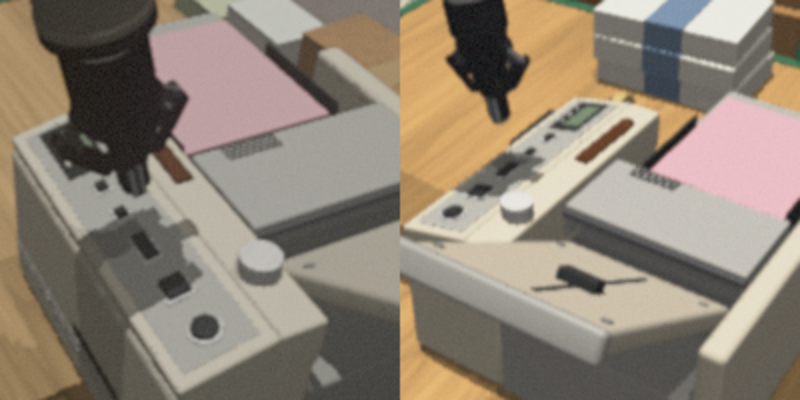

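The hood lies flat and the tip hangs about 68 mm above the clear key. I'll correct sideways, then descend.

>>> step_arm(rows=[0,-0.005,-0.004,0.03,0,0,0,0,0,0,0.025,0,0,0,0,0,0,0,0,0,0])

```text
clock: 4.15
position: [0.4693, -0.0978, 0.3165]
eef_rot: [2.147, 2.067, 0.22]
ft_force: [0.4, -0.5, 1.0]
opening: 0.0002
grip_force: 0.0
```

```bash
python3 tgt.py clear; python3 - <<'E'
from h import *
a=snap('side','d5.png')[140:290,250:400]; b=snap('scene','s5.png')[140:240,190:290]
cv2.imwrite('pics/c5.png',np.hstack([cv2.resize(a,(400,400)),cv2.resize(b,(400,400))])[:,:,::-1])
E
```

```text
4.15 [ 0.46934746 -0.09780821  0.31645015] tool-frame tip->key [-0.0005 -0.0001  0.0098] tilt err [0.    0.008 1.   ] joints [-0.05 -0.01  0.13  2.13 -0.01  0.8   0.04] [ 0.4 -0.5  1. ]
```

View pics/c5.png

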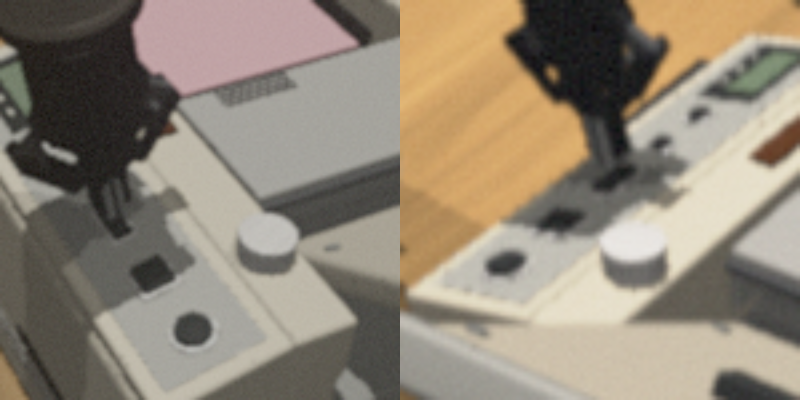

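The tip is just above the clear key and centred on it. Now I'll press in small steps.

>>> step_arm(rows=[0,0,0,0.005,0,0,0,0,0,0,0.004,0,0,0,0,0,0,0.002,0,0,0])

```text
clock: 4.55
position: [0.4722, -0.0981, 0.3088]
eef_rot: [2.143, 2.063, 0.228]
ft_force: [0.0, -0.0, -0.1]
opening: -0.0003
grip_force: 0.0
```

>>> step_arm(rows=[0,0,0,0.002,0,0,0,0,0,0,0,0,0,0])

```text
clock: 4.75
position: [0.4726, -0.0981, 0.3068]
eef_rot: [2.143, 2.063, 0.228]
ft_force: [-1.1, 0.9, 2.2]
opening: -0.0
grip_force: 1.0
```

>>> step_arm(rows=[0,0,0,0.002,0,0,0,0,0,0,0,0,0,0])

```text
clock: 4.95
position: [0.473, -0.0982, 0.3048]
eef_rot: [2.143, 2.063, 0.228]
ft_force: [-0.1, 0.4, 4.1]
opening: -0.0004
grip_force: 1.8
```

>>> step_arm(rows=[0,0,0,0.002,0,0,0,0,0,0,0,0,0,0])

```text
clock: 5.15
position: [0.4735, -0.0982, 0.303]
eef_rot: [2.143, 2.063, 0.228]
ft_force: [-2.2, 1.4, 7.8]
opening: 0.0002
grip_force: 3.9
```

>>> step_arm(rows=[0,0,0,0.001,0,0,0,0,0,0,0,0,0,0])

```text
clock: 5.35
position: [0.4736, -0.0982, 0.3027]
eef_rot: [2.143, 2.062, 0.229]
ft_force: [-11.9, 2.9, 22.1]
opening: -0.0002
grip_force: 12.0
```

The key is bottomed out (about 22 N). I'll retreat and cross above the stop key to start.

>>> step_arm(rows=[0,0,0,-0.03,0,0,0,0,0,0,-0.02,0,0,0,0,-0.04,0,0,0,0,0,0,-0.04,0,0,0,0,0,0,-0.036,0,0,0,0,0,0,0,0,0.025,0,0,0,0,0,0,0,0,0,0])

```text
clock: 6.05
position: [0.4628, -0.2142, 0.3237]
eef_rot: [2.147, 2.064, 0.224]
ft_force: [-0.1, -0.3, -0.4]
opening: 0.0002
grip_force: 0.0
```

```bash
python3 tgt.py start; python3 - <<'E'
from h import *
a=snap('side','d6.png')[140:290,250:400]; b=snap('scene','s6.png')[120:240,180:300]
cv2.imwrite('pics/c6.png',np.hstack([cv2.resize(a,(400,400)),cv2.resize(b,(400,400))])[:,:,::-1])
E
```

```text
6.05 [ 0.46281303 -0.2141597   0.32372007] tool-frame tip->key [-0.0001  0.0001  0.0173] tilt err [-0.     0.004  1.   ] joints [ 0.07  0.04  0.28  2.07 -0.11  0.83  0.37] [-0.1 -0.3 -0.4]
```

View pics/c6.png

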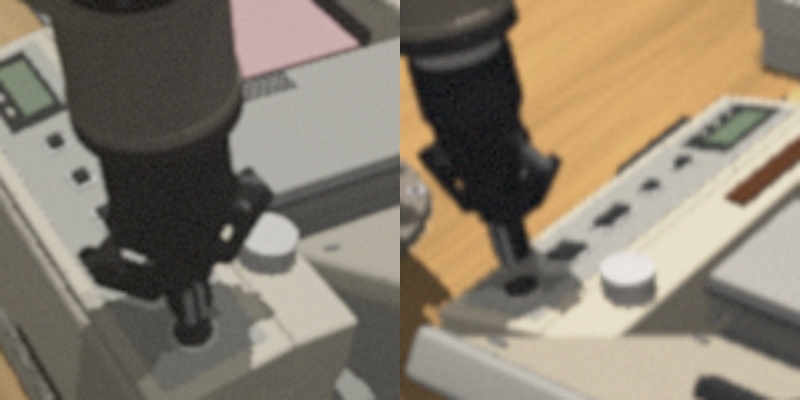

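The tip is about 17 mm above the round start button and centred on it, with the tin clear of the gripper.

>>> step_arm(rows=[0,0,0,0.01,0,0,0,0,0,0,0.006,0,0,0,0,0,0,0.003,0,0,0,0,0,0,0.002,0,0,0,0,0,0,0,0,0,0])

```text
clock: 6.65
position: [0.4683, -0.2138, 0.3057]
eef_rot: [2.143, 2.063, 0.228]
ft_force: [-1.3, 1.5, 3.1]
opening: -0.0001
grip_force: 1.4
```

>>> step_arm(rows=[0,0,0,0.002,0,0,0,0,0,0,0,0,0,0])

```text
clock: 6.85
position: [0.4688, -0.2141, 0.3038]
eef_rot: [2.143, 2.063, 0.228]
ft_force: [-1.6, 1.9, 3.5]
opening: 0.0001
grip_force: 2.1
```

>>> step_arm(rows=[0,0,0,0.002,0,0,0,0,0,0,0,0,0,0])

```text
clock: 7.05
position: [0.4692, -0.2142, 0.3027]
eef_rot: [2.143, 2.063, 0.229]
ft_force: [-10.8, 4.9, 20.9]
opening: -0.0002
grip_force: 10.9
```

>>> step_arm(rows=[0,0,0,0.001,0,0,0,0,0,0,0,0,0,0])

```text
clock: 7.25
position: [0.4693, -0.2142, 0.3024]
eef_rot: [2.143, 2.062, 0.23]
ft_force: [-19.1, 8.7, 34.5]
opening: -0.0004
grip_force: 18.8
```

Start is bottomed out too. I'll retreat, check and hand in.

>>> step_arm(rows=[0,0,0,-0.03,0,0,0,0,0,0,-0.04,0,0,0,0,0,0,-0.04,0,0,0,0,0,0,0,0,0,0,0,0,0,0,0,0,0])

```text
clock: 7.75
position: [0.4454, -0.2135, 0.4089]
eef_rot: [2.142, 2.061, 0.229]
ft_force: [0.7, 0.8, -1.0]
opening: 0.0004
grip_force: 0.0
```

```bash
python3 - <<'E'
from h import *
a=snap('side','d7.png')[100:340,220:500]; b=snap('scene','s7.png')[100:340,160:440]
cv2.imwrite('pics/c7.png',cv2.resize(np.hstack([a,b])[:,:,::-1],None,fx=1.4,fy=1.4))
print(bot.get_obs()['ft_force'])
E
```

```text
[-0.79611894  1.4203166   0.1701467 ]
```

View pics/c7.png

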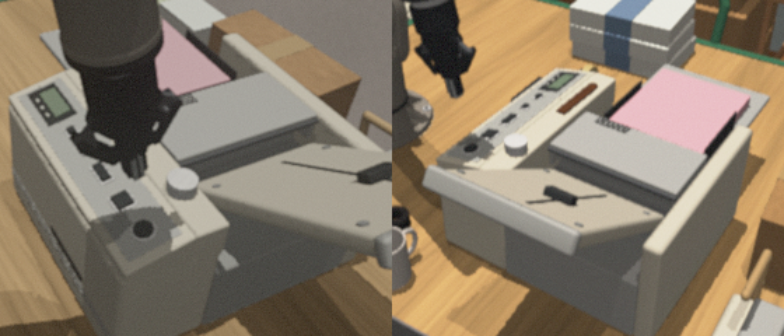

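The hood is shut, the tin and creaser are where they were, and the arm is clear.

```bash
python3 -c "
from workcell import bot;print(bot.close_job())"
```

```text
the job is handed in; nothing more can be done
None
```

I pushed the hood down to its stop, pressed the clear key and then the start button until each bottomed out, and handed the job in at about 8 s with the arm clear; the tin and creaser look unmoved in the last pictures.

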